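Gauge the middle step of a step block on the comparator stand

TASK

The flat bar on the comparator's anvil has just been measured and the step block comes next. Raise the gauge head well clear (its handle is the black bar at the side), take the flat bar out without dragging it under the foot and lay it flat in the empty middle bay of the specimen tray; then put the step block flat on the anvil with the centre of its middle step under the foot, and lower the head all the way down onto its stop collar so that the foot rests on that step and the gauge reads its height. Do not shove the block along under the lowered foot, leave the ring in its bay, and do not disturb the measuring cylinder, the beaker or the phone.

Things in the scene. Friction and masses are not known exactly. Their poses are not given: they have to be found in the camera images.
- anvil (a point): centre of the flat top of the gauge stand's round steel anvil (58 mm across, 42 mm above the bench), right below the foot's axis. Axes of the stand: z up, +x to the column behind, -x the open side from which parts are brought in, +y the handle's side. What overhangs it leaves no room for a gripper straight above.
- stand: grey gauge stand, fixed; origin on the bench under the anvil's centre, same axes. Base from 46 mm before to 104 mm behind the origin, 112 mm wide, 20 mm high; steel column 25 mm thick, 78 mm behind the origin, 192 mm high. To reach a part on the anvil, lean the tool 30 to 40 degrees, wrist towards -x, and hold the part by its end on the open side.
- gauge_head (a joint): height (m) of the gauge head above its stop collar: 0 is fully down on the collar, 0.056 the upper end. Friction (about 7 N) holds it wherever it is left; moving it takes about 4 to 11 N, up or down.
- head_grip (a point): centre of the black round grip bar by which the head is raised and lowered: 20 mm thick, 58 mm long, level, along the stand's y axis, 18 mm behind and 90 mm to the side (+y) of the foot's axis; 98 mm above the bench when the head is down. It moves with the head; nothing is above it. Its axes are the stand's.
- gauge_foot (a joint): travel (m) of the sprung foot in the head: 0 hanging free, 0.034 pushed right in. With the head fully down on its collar it reads the height of the part between anvil and foot. The spring is soft: 0.9 N at 0, 2.1 N at 0.020. The dial's needle shows it: straight up is 0, a full turn clockwise would be 0.040.
- foot_tip (a point): centre of the flat underside of the foot, a steel button 14 mm across on the anvil's axis; free, it is gauge_head above the anvil. Over it overhang, with the head down (add gauge_head when raised): stem from 36 mm above the anvil, grey clamp and arm 42 to 70 mm, round dial 69 to 123 mm, 54 mm across, from 13 mm before to 10 mm behind the axis.
- bar_center (a point): centre of the flat bar: plain aluminium, 110 long (its x) x 30 wide (y) x 12 mm thick (z), 0.09 to 0.18 kg. It starts on the anvil under the foot, its ends overhanging the anvil.
- step_center (a point): middle of the step block: plain aluminium, 90 long (its x) x 30 mm wide, 0.12 to 0.24 kg, three steps each 30 mm long: 30 mm high at the -x end, 20 in the middle, 10 at the +x end. The point is at mid length and width, 10 mm above the underside, 10 mm below the middle step's top. It starts in an outer bay of the tray, tall end roughly towards the robot.
- tray_floor (a point): centre of the floor of the wooden specimen tray (fixed), 4 mm above the bench; x along the bays, y across. Outside 156 (x) x 262 mm, inside 144 x 250 mm, walls 14 mm above the floor. Two ribs 6 mm high, 5 mm thick, at y = +-42.5 mm part it into three bays along x, 80 mm wide, centres at y = -84, 0, +84 mm. The middle bay is empty at the start.
- ring_center (a point): centre of the ring that lies in the other outer bay of the tray: plain aluminium, 58 mm across, 18 mm high. To be left there.
- measuring_cylinder: tall clear measuring cylinder, 54 mm across its foot, 178 mm high; origin at the centre of its underside. To be left alone.
- beaker: clear beaker, 79 mm over the spout, 90 mm high; origin at the centre of its underside. To be left alone.
- phone: dark phone lying flat, 155 x 76 x 10 mm; origin at the centre of its underside. To be left alone.
Not all that is in view belongs to the job. What is shaped like the part that bears step_center but red is not meant.

How it is judged:
On the way, in this order (a step that is already met when the one before it is completed fails the run):
1. the gauge head is raised clear of the flat bar (15 mm or more) (value of joint gauge_head above 0.015 m), for 0.1 s.
2. the flat bar lies flat in the middle bay of the tray (x of bar_center in the frame of tray_floor between -0.03 and 0.03 m and y of bar_center in the frame of tray_floor between -0.028 and 0.028 m and z of bar_center in the frame of tray_floor between 0.003 and 0.0095 m and angle between bar_center's own z axis and vertical below 0.06 rad), for 0.2 s.
3. the step block is on the anvil with its middle step under the still raised foot (x of foot_tip in the frame of step_center between -0.01 and 0.01 m and y of foot_tip in the frame of step_center between -0.01 and 0.01 m and z of step_center in the frame of anvil between 0.006 and 0.014 m and angle between step_center's own z axis and vertical below 0.06 rad and value of joint gauge_head above 0.02 m), for 0.2 s.
At the end, for the whole second after the job is handed in: Head down on its collar (2 mm); foot reads 20 mm (+-1.5) with its centre within 10 mm each way of the middle step's centre; block flat on the anvil; flat bar flat on the floor of the tray's middle bay (centre within 30 mm along, 28 mm across); both at rest (all of step 2 and value of joint gauge_head below 0.002 m and value of joint gauge_foot between 0.0185 and 0.0215 m and x of foot_tip in the frame of step_center between -0.01 and 0.01 m and y of foot_tip in the frame of step_center between -0.01 and 0.01 m and z of step_center in the frame of anvil between 0.006 and 0.014 m and angle between step_center's own z axis and vertical below 0.06 rad and linear speed of each of step_block, flat_bar below 0.01 m/s); the robot touches nothing.
It fails at once if the flat bar is dragged out while the foot presses on it (contact force between foot_button and flat_bar above 0.3 N and distance of bar_center from where it was at the start of the episode above 0.02 m).
It fails at once if the step block is shoved along under the lowered foot (faster than 60 mm/s while the foot presses on it) (contact force between foot_button and step_block above 0.4 N and linear speed of step_block above 0.06 m/s).
It fails at once if the ring is moved by more than 25 mm (distance of ring_center from where it was at the start of the episode above 0.025 m).
It fails at once if the measuring cylinder, the beaker or the phone is moved by more than 25 mm (distance of any of measuring_cylinder, beaker, phone from where it was at the start of the episode above 0.025 m).
It fails at once if the measuring cylinder or the beaker is tipped (angle between any of measuring_cylinder, beaker's own z axis and vertical above 0.3 rad).
It also fails if it takes over 72 s, if anything falls off the work surface, if the arm or the gripper's body presses on something with over 40 N, if the wrist force passes 120 N, or if a joint passes its speed limit or range.

ROBOT

A 7-joint arm with a two-finger parallel gripper is mounted at the origin on a cart in front of the work surface, level with it; the furniture and walls round the work are solid. World frame = base frame: x ahead of the robot, y to its left, z up, the work surface at z = 0. Lengths are in m, angles in rad, forces in N, time in s.
With the tool pointing down it reaches from about 0.35 to 0.9 m from the base axis. Payload 8.1 kg.
Tool frame: the origin (TCP) lies at the very end of the fingers, on their centre line; the grasp point (between the pads) lies 19 mm behind it; z points along the fingers, y is the line along which they close (so a half turn about z gives the same grasp; the last joint's range is limited). The gripper opens to 92 mm and grips with 3 to 60 N. Pads are 19 mm wide; open, the fingers measure 130 mm over their backs; the gripper's body (75 mm by 190 mm) begins 47 mm behind the grasp point.
Start: joints at [1.204, 0.434, 0.025, 1.573, -0.012, 1.134, -0.075], TCP at [0.163, -0.603, 0.227] pointing down, gripper open.
Joint ranges: [-2.62, 2.62], [-0.44, 2.09], [-1.27, 1.32], [0.08, 2.57], [-1.32, 4.46], [0.12, 2], [-2.74, 2.74]. Speed limits (rad/s): [2.22, 2.22, 3.01, 3.01, 3.14, 3.14, 3.14].

INTERFACE

Orientations are given as a rotation vector (axis times angle).
In Python, from cell import arm gives the robot as it stands.
- The arm moves only by the tool jog_arm, never from a script. Its argument "rows" is a list of rows, each a list of 3 entries, a list of its own where there are three numbers: the shift along the world's x, y, z in cm, then the turn, a rotation vector about the world's x, y, z in degrees, then the opening, from 0 (shut) to 1 (fully open). A call has 1 to 8 rows; each row is the pose to reach, as a shift and turn from the pose commanded when the call began; what a row does not reach only later rows make up. A row lasts 1/8 s, in which the tool goes at most 62.5 mm and 10.7 degrees, less where a joint would pass 70% of its speed; a pose out of reach is approached as far as the arm can. A call with a gripper value outside its range is refused whole. The fingers move at their own pace and stop on an object; "newtons" is the grip in N (left out, the last holds). Time passes only in rows, so rows that repeat a pose let the fingers close. It gives the time, the measured TCP pose, the force, the opening and the grip force at its end, in the units of the state.
- arm.observe(): the state, without advancing time (a new reading comes with each control period).
- arm.get_image(name): name is "scene" or "top"; returns a dict with "img" (420x560x3 uint8, red, green, blue), "depth" (420x560 float32, m along the optical axis (not along the pixel's ray), 0 where there is no reading), "fx", "fy", "cx", "cy" (pixels), "rvec" (rotation vector, rad) and "tvec" (3), from world to camera coordinates, as OpenCV has them. Camera axes: x right, y down, z forward; pixel columns grow to the right and rows downward; lengths in m; the calibration is good to about 2 mm. A picture is of the moment at which its call begins.
- arm.sign_off(): hands the job in; it is judged then, once.
The state is a dict: "clock": time; "joints": joint angles; "dq": joint speeds; "joint_efforts": joint torques, N m; "position": TCP position; "ee_rot": TCP orientation; "force": force on the tool from outside, world axes, zero at the start; "ft_torque": the same for the moment, N m; "width": opening from 0.0 (shut) to 1.0 (fully open); "gripper_force": force on a finger pad.
Only numpy, scipy, OpenCV 4.12 (cv2) and the standard library are available. Lean on these libraries where they do the work, as an engineer would, in place of code of your own. Each camera call takes 0.05 s, during which the arm holds its last target. There are 200 camera calls.

## Working session

There is one attempt and no reset: what is moved stays moved. The work goes in short steps, Python scripts to look and compute and a tool call to move; the robot and the scene stay as the last step left them, time stands still between calls to the robot, and variables do not carry over. Pictures are saved under pics/ and viewed, at most 10 in all, crops included, and the job is handed in when it is done.

Besides the shell and the picture viewer there is one more tool, called after ">>>" as a command line: name --argument value ..., lists and objects as JSON in quotes. jog_arm: Moves the arm, as the interface text tells. Its arguments: {"type":"object","properties":{"rows":{"type":"array","items":{"type":"array"}},"newtons":{"type":"number"}},"required":["rows"]}

```bash
mkdir -p pics; cat > h.py <<'E'
import numpy as np, cv2
from cell import arm
def grab(n):
    d=arm.get_image(n); R=cv2.Rodrigues(np.array(d["rvec"],float))[0]; d["R"]=R; d["t"]=np.array(d["tvec"],float).ravel(); return d
def cloud(d):
    v,u=np.mgrid[0:d["img"].shape[0],0:d["img"].shape[1]]; z=d["depth"]
    P=np.stack([(u-d["cx"])/d["fx"]*z,(v-d["cy"])/d["fy"]*z,z],-1)
    W=(P-d["t"])@d["R"]; W[z==0]=np.nan; return W
def ray(d,u,v,z):
    c=-d["R"].T@d["t"]; r=d["R"].T@np.array([(u-d["cx"])/d["fx"],(v-d["cy"])/d["fy"],1]); return c+r*(z-c[2])/r[2]
def proj(d,p):
    q=d["R"]@np.array(p)+d["t"]; return q[0]/q[2]*d["fx"]+d["cx"],q[1]/q[2]*d["fy"]+d["cy"]
E
python3 - <<'E'
from h import *
for n in("scene","top"):
    d=grab(n); cv2.imwrite(f"pics/{n}0.png",cv2.resize(d["img"][:,:,::-1],(800,600))); np.savez(f"{n}0.npz",**d)
    print(n,(-d["R"].T@d["t"]).round(3),d["fx"],d["R"].round(2).tolist())
s=arm.observe();print(s)
E
```

```text
scene [0.004 0.692 1.15 ] 456.17182721766324 [[-0.75, -0.66, 0.01], [-0.51, 0.58, -0.63], [0.41, -0.48, -0.77]]
top [0.463 0.044 0.973] 385.0331885993948 [[0.0, -1.0, 0.02], [-1.0, -0.0, -0.1], [0.1, -0.02, -1.0]]
{'clock': 0.1, 'joints': array([ 1.20443125,  0.43513611,  0.02497865,  1.57400032, -0.01156314,
        1.13399942, -0.07509202]), 'dq': array([ 0.00011662, -0.00276734, -0.00110251, -0.00220703,  0.00177134,
        0.00022292, -0.00060846]), 'joint_efforts': array([ 4.50339096e-03, -6.69128251e+01,  9.88863744e-01, -3.15145361e+01,
       -6.03576796e-02,  3.74517264e-02,  9.82647862e-06]), 'position': array([ 0.16276387, -0.60296295,  0.22603644]), 'ee_rot': array([-3.11297723e+00, -4.12864494e-01,  5.39903965e-04]), 'force': array([0.20817541, 0.28572961, 0.23088546]), 'ft_torque': array([-0.02775227,  0.00676395, -0.01768517]), 'gripper_force': 0.0, 'width': 1.0029251712157035}
```

View pics/scene0.png

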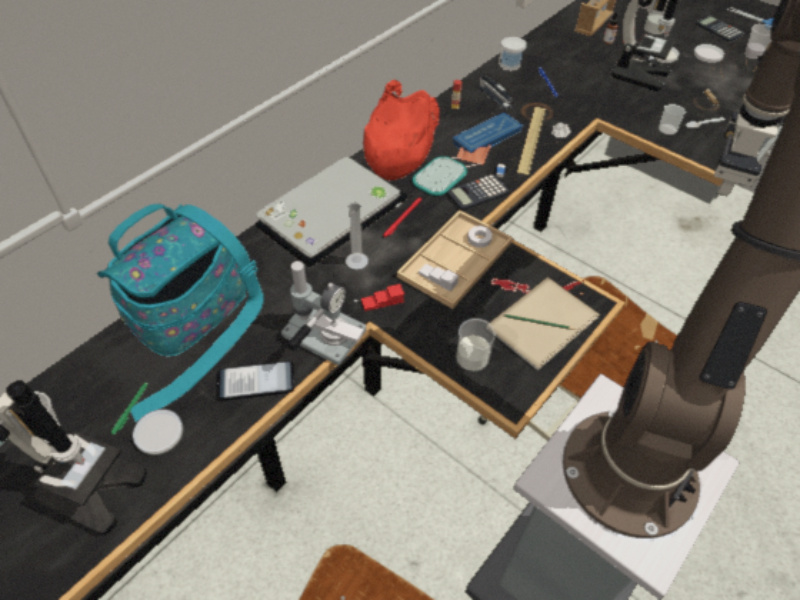

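View pics/top0.png

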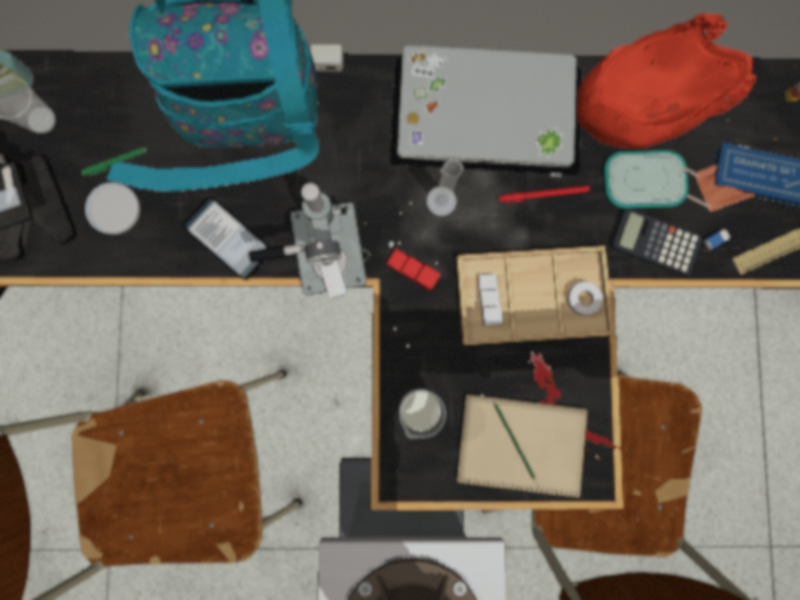

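The overview shows the stand at (325,250) and, in the top view, the bar's open end at (333,278), the black grip at (270,252), the step block in the left bay at (489,298), the ring at (585,296), and the tray at (534,296). Next I'll measure these from the depth.

```bash
cat > m.py <<'E'
from h import *
np.set_printoptions(precision=3,suppress=True)
d=dict(np.load("top0.npz")); s=dict(np.load("scene0.npz"))
for n,d in(("top",d),("scene",s)):
    W=cloud(d); H=W[...,2]; X=W[...,0];Y=W[...,1]
    hsv=cv2.cvtColor(d["img"],cv2.COLOR_RGB2HSV)
    def rep(name,m,eps=1):
        k,l,st,c=cv2.connectedComponentsWithStats(m.astype(np.uint8))
        if k<2: print(n,name,"none");return
        i=1+np.argmax(st[1:,4]); mm=l==i; P=W[mm]
        r=cv2.minAreaRect((P[:,:2]*1000).astype(np.float32)); print(n,name,st[i,4],"mean",P.mean(0),"z med",np.median(P[:,2]),"rect",r)
    # tray
    box=(X>.3)&(X<.75)&(Y>-.4)&(Y<.1)
    rep("traywood",box&(H>-.01)&(H<.04)&(hsv[...,1]>60)&(hsv[...,0]>8)&(hsv[...,0]<28)&(hsv[...,2]>90)&(X>.4)&(X<.7)&(Y<0.05)&(Y>-.33))
    g=(hsv[...,1]<50)&(hsv[...,2]>120)
    rep("step",g&(X>.45)&(X<.65)&(Y>-.12)&(Y<0.02)&(H>0)&(H<.06))
    rep("step20",g&(X>.45)&(X<.65)&(Y>-.12)&(Y<0.02)&(H>.019)&(H<.029))
    rep("ring",g&(X>.45)&(X<.65)&(Y>-.3)&(Y<-.13)&(H>0)&(H<.06))
    rep("bar",g&(X>.45)&(X<.75)&(Y>.15)&(Y<0.35)&(H>.045)&(H<.062))
    rep("column",(X>.5)&(X<.85)&(Y>.15)&(Y<0.4)&(H>.175)&(H<.21))
    rep("grip",(hsv[...,2]<70)&(X>.5)&(X<.75)&(Y>.26)&(Y<0.45)&(H>.085)&(H<.13))
    rep("base",(X>.5)&(X<.85)&(Y>.15)&(Y<0.4)&(H>.014)&(H<.026))
    rep("bench",(X>.3)&(X<.7)&(Y>-.2)&(Y<0.)&(H>-.02)&(H<.003))
    rep("cyl",(X>.6)&(X<.85)&(Y>.0)&(Y<0.15)&(H>.01)&(H<.25))
    rep("beaker",(X>.2)&(X<.45)&(Y>.0)&(Y<0.15)&(H>.01)&(H<.25))
    rep("phone",(X>.5)&(X<.8)&(Y>.3)&(Y<0.55)&(H>.004)&(H<.015))
d=dict(np.load("top0.npz"))
a=cv2.resize(d["img"][140:220,160:280,::-1],(800,533),interpolation=cv2.INTER_CUBIC);cv2.imwrite("pics/c1.png",a)
a=cv2.resize(s["img"][170:280,180:370,::-1],(800,463),interpolation=cv2.INTER_CUBIC);cv2.imwrite("pics/c2.png",a)
E
python3 m.py
```

```text
top traywood 5076 mean [ 0.575 -0.206  0.006] z med 0.0049262763256959965 rect ((574.4642944335938, -210.11492919921875), (162.45034790039062, 249.72645568847656), 3.862711191177368)
top step 4 mean [ 0.602 -0.119  0.014] z med 0.013405559978303127 rect ((601.6494140625, -119.39866638183594), (7.510233402252197, 0.34891021251678467), 0.9098585844039917)
top step20 none
top ring 329 mean [ 0.561 -0.142  0.023] z med 0.02439553740519421 rect ((565.1253662109375, -143.5162353515625), (93.5308609008789, 30.597997665405273), 4.262950897216797)
top bar 16 mean [0.61  0.152 0.054] z med 0.053778345968063995 rect ((609.2210693359375, 153.0482940673828), (16.579875946044922, 5.8035664558410645), 0.4842820465564728)
top column 99 mean [0.7   0.157 0.191] z med 0.19221343820621226 rect ((700.6407470703125, 158.21881103515625), (24.413022994995117, 17.23167610168457), 3.9549472332000732)
top grip none
top base 328 mean [0.601 0.178 0.02 ] z med 0.02036788796902739 rect ((609.9237670898438, 175.32192993164062), (75.55134582519531, 40.598453521728516), 9.948384284973145)
top bench 6815 mean [ 0.51
[... 2070 characters left out ...]
scene bench 2057 mean [ 0.536 -0.084  0.   ] z med 0.00042173212438495944 rect ((545.0090942382812, -99.9669418334961), (199.92611694335938, 309.8962707519531), 89.98250579833984)
scene cyl 344 mean [0.62  0.129 0.092] z med 0.06370510776687732 rect ((638.8693237304688, 117.35623168945312), (75.5789794921875, 65.84895324707031), 0.629500687122345)
scene beaker 310 mean [0.365 0.015 0.053] z med 0.053675957584410364 rect ((370.0911865234375, 11.900373458862305), (23.600889205932617, 68.50800323486328), 89.98207092285156)
scene phone 862 mean [0.679 0.345 0.01 ] z med 0.010393521134790055 rect ((675.0420532226562, 333.9639587402344), (150.05035400390625, 82.75469970703125), 48.103607177734375)
```

View pics/c1.png

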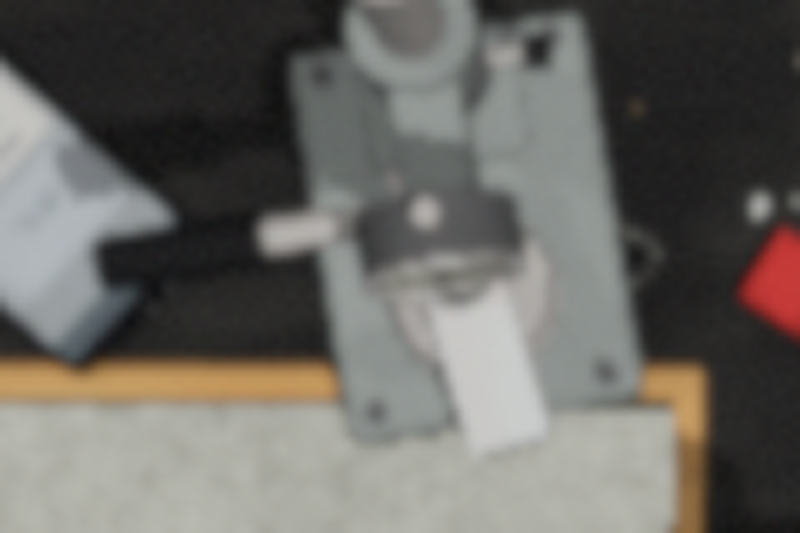

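View pics/c2.png

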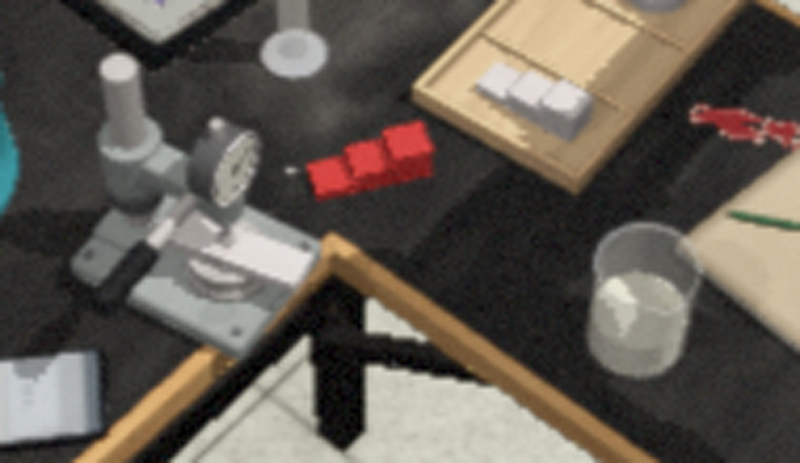

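The crops show the bar sticking out to the open side (c1, about (490,370)) along the stand's axis, and the grip at (180,245). They also show that my windows clipped the stand, so I'll measure again with better bounds.

```bash
cat > m2.py <<'E'
exec(open("m.py").read().split("    # tray")[0].replace('for n,d in','L=[]\nfor n,d in'))
E
python3 - <<'E'
src=open('m.py').read().split("    # tray")[0]
src+='''
    g=(hsv[...,1]<60)&(hsv[...,2]>110)
    S=(X>.48)&(X<.82)&(Y>.04)&(Y<.3)
    rep("bar",g&S&(H>.048)&(H<.06))
    rep("column",S&(H>.18)&(H<.205))
    rep("base",S&(H>.014)&(H<.026))
    rep("anvil",S&(H>.036)&(H<.047))
    rep("dial",S&(H>.115)&(H<.18)&(X<.67))
    rep("grip",(hsv[...,2]<75)&(X>.5)&(X<.75)&(Y>.18)&(Y<0.32)&(H>.08)&(H<.12))
    rep("step",g&(X>.45)&(X<.65)&(Y>-.19)&(Y<-.1)&(H>.008)&(H<.04))
    rep("step30",g&(X>.45)&(X<.65)&(Y>-.19)&(Y<-.1)&(H>.0305)&(H<.04))
    rep("step20",g&(X>.45)&(X<.65)&(Y>-.19)&(Y<-.1)&(H>.021)&(H<.0275))
    rep("ring",g&(X>.45)&(X<.67)&(Y>-.4)&(Y<-.24)&(H>.018)&(H<.03))
    rep("walls",(X>.45)&(X<.7)&(Y>-.42)&(Y<-.05)&(H>.0145)&(H<.0215)&(hsv[...,1]>60))
    T=(X>.51)&(X<.62)&(Y>-.26)&(Y<-.19); print("floor",np.nanmedian(H[T]), "cyl", [np.nanmedian(W[(H>.16)&(H<.19)&(Y<.1)&(Y>-.1)&(X>.5)&(X<.8)],axis=0)])
    rep("cylfoot",(hsv[...,2]>0)&(X>.6)&(X<.85)&(Y>-.1)&(Y<0.08)&(H>.008)&(H<.2))
'''
exec(src)
E
```

```text
top bar 294 mean [0.592 0.133 0.054] z med 0.054419090177746404 rect ((593.25, 133.68055725097656), (58.75931167602539, 29.8389949798584), 17.10355567932129)
top column 130 mean [0.7   0.154 0.191] z med 0.1920581130519059 rect ((700.8551635742188, 155.36582946777344), (24.127504348754883, 23.57968521118164), 43.13816833496094)
top base 705 mean [0.653 0.107 0.02 ] z med 0.020447305351618164 rect ((658.6005859375, 114.4658203125), (150.50906372070312, 45.931758880615234), 9.708653450012207)
top anvil 60 mean [0.623 0.12  0.042] z med 0.04214729996742897 rect ((625.6524658203125, 120.62985229492188), (38.5042724609375, 13.941322326660156), 10.857328414916992)
top dial 382 mean [0.622 0.14  0.153] z med 0.16102239215848876 rect ((637.6434936523438, 144.04483032226562), (56.684837341308594, 53.178226470947266), 9.6355562210083)
top grip 200 mean [0.625 0.232 0.11 ] z med 0.11052867286001503 rect ((626.372802734375, 233.07322692871094), (19.566591262817383, 54.07529830932617), 9.84005355834961)
top step 460 mean [ 0.561 -0.136  0.024] z med 0.024405549938013554 rect ((563.1253662109375, 
[... 2488 characters left out ...]
8054 rect ((564.5078735351562, -135.63052368164062), (33.68242263793945, 28.4384822845459), 88.572021484375)
scene ring 131 mean [ 0.566 -0.303  0.023] z med 0.023185973328142095 rect ((565.1100463867188, -303.72705078125), (52.47721481323242, 60.854679107666016), 35.606719970703125)
scene walls 141 mean [ 0.502 -0.178  0.018] z med 0.01818778911980862 rect ((528.2435302734375, -207.69837951660156), (74.53955078125, 241.400146484375), 4.0249128341674805)
floor 0.0031061920396223035 cyl [array([ 0.742, -0.055,  0.172])]
scene cylfoot 934 mean [ 0.791 -0.036  0.054] z med 0.03412733011503677 rect ((783.3390502929688, -29.265357971191406), (140.2223663330078, 132.7236328125), 89.22955322265625)
```

```bash
cat >> h.py <<'E'
from scipy.spatial.transform import Rotation as Ro
def goal(p,yaw,lean=0,closing="lat"):
    """move from measured pose; closing 'lat' = across yaw dir, 'lon' = along it; both half turns shown, smaller first"""
    s=arm.observe(); R0=Ro.from_rotvec(s["ee_rot"])
    a,l=np.radians([yaw,lean]); f=np.array([np.cos(a),np.sin(a),0]); lat=np.array([-f[1],f[0],0])
    z=np.sin(l)*f-np.cos(l)*np.array([0,0,1]); y=lat if closing=="lat" else np.cross(z,lat)
    o=[]
    for sg in(1,-1):
        M=np.column_stack([np.cross(sg*y,z),sg*y,z]); r=(Ro.from_matrix(M)*R0.inv()).as_rotvec(degrees=True); o.append(r)
    o.sort(key=np.linalg.norm)
    print("shift cm",((np.array(p)-s["position"])*100).round(2),"turn",o[0].round(1),"alt",o[1].round(1),"F",s["force"].round(1),"w",round(s["width"],3),"t",s["clock"])
E
python3 - <<'E'
from h import *
print(Ro.from_rotvec(arm.observe()["ee_rot"]).as_matrix().round(3))
goal([.6257,.235,.25],9.7,0,"lon")
E
```

```text
[[ 0.965  0.261 -0.001]
 [ 0.261 -0.965  0.001]
 [-0.    -0.001 -1.   ]]
shift cm [46.29 83.8   2.4 ] turn [-0.  -0.1 84.6] alt [ -0.1   0.  -95.4] F [0.2 0.3 0.2] w 1.003 t 0.1
```

>>> jog_arm --rows '[[[6,11,5],[0,0,10],1],[[12,22,5],[0,0,20],1],[[18,33,5],[0,0,30],1],[[24,44,5],[0,0,40],0.9],[[30,55,5],[0,0,50],0.8],[[36,66,5],[0,0,60],0.7],[[42,76,5],[0,0,70],0.6],[[46.3,83.8,5],[0,0,80],0.6]]'

```text
clock: 1.1
position: [0.4013, -0.1679, 0.2707]
ee_rot: [2.114, 2.324, -0.0]
force: [0.6, -0.3, -0.1]
width: 0.607
gripper_force: 0.0
```

>>> jog_arm --rows '[[[0,0,0],[0,0,4.6],0.6],[[0,0,0],[0,0,4.6],0.6],[[0,0,0],[0,0,4.6],0.6],[[0,0,0],[0,0,4.6],0.6],[[0,0,0],[0,0,4.6],0.6],[[0,0,0],[0,0,4.6],0.6]]'

```text
clock: 1.85
position: [0.4007, -0.1699, 0.2706]
ee_rot: [2.026, 2.401, 0.0]
force: [-0.8, 0.8, -0.5]
width: 0.6
gripper_force: 0.0
```

```bash
python3 - <<'E'
from h import *
goal([.6257,.235,.083],9.7,0,"lon")
E
```

```text
shift cm [ 22.5   40.49 -18.76] turn [0. 0. 0.] alt [   0.   -0. -180.] F [-0.8  0.8 -0.5] w 0.6 t 1.85
```

>>> jog_arm --rows '[[[2.8,5,0],[0,0,0],0.6],[[5.6,10,0],[0,0,0],0.6],[[8.4,15,0],[0,0,0],0.6],[[11.2,20,0],[0,0,0],0.6],[[14,25,0],[0,0,0],0.6],[[16.8,30,0],[0,0,0],0.6],[[19.6,35,0],[0,0,0],0.6],[[22.4,40,0],[0,0,0],0.6]]'

```text
clock: 2.85
position: [0.6259, 0.2316, 0.2703]
ee_rot: [2.027, 2.4, -0.0]
force: [1.0, -0.2, -0.1]
width: 0.6
gripper_force: 0.0
```

>>> jog_arm --rows '[[[0,0,0],[0,0,0],0.6],[[0,0,0],[0,0,0],0.6],[[0,0,0],[0,0,0],0.6]]'

```text
clock: 3.22
position: [0.625, 0.2285, 0.2708]
ee_rot: [2.027, 2.399, -0.001]
force: [-0.3, 0.7, 0.7]
width: 0.599
gripper_force: 0.0
```

```bash
python3 - <<'E'
from h import *
goal([.6257,.235,.083],9.7,0,"lon")
E
```

```text
shift cm [  0.07   0.65 -18.78] turn [0.1 0.  0.1] alt [ 0.000e+00 -1.000e-01 -1.799e+02] F [-0.3  0.7  0.7] w 0.599 t 3.225
```

>>> jog_arm --rows '[[[0.1,0.6,-6],[0,0,0],0.6],[[0.1,0.6,-12],[0,0,0],0.6],[[0.1,0.6,-16],[0,0,0],0.6],[[0.1,0.6,-18.8],[0,0,0],0.6],[[0.1,0.6,-18.8],[0,0,0],0.6],[[0.1,0.6,-18.8],[0,0,0],0.5]]'

```text
clock: 3.98
position: [0.6267, 0.236, 0.0843]
ee_rot: [2.026, 2.4, 0.003]
force: [0.1, -0.7, 0.2]
width: 0.533
gripper_force: 0.0
```

>>> jog_arm --rows '[[[0,0,0],[0,0,0],0.1],[[0,0,0],[0,0,0],0.1],[[0,0,0],[0,0,0],0.1],[[0,0,0],[0,0,0],0.1]]' --newtons 25

```text
clock: 4.47
position: [0.627, 0.2366, 0.0833]
ee_rot: [2.025, 2.4, 0.003]
force: [4.7, 0.3, 1.1]
width: 0.209
gripper_force: 25.0
```

>>> jog_arm --rows '[[[0,0,1],[0,0,0],0.1],[[0,0,2],[0,0,0],0.1],[[0,0,3],[0,0,0],0.1],[[0,0,4],[0,0,0],0.1],[[0,0,5.1],[0,0,0],0.1],[[0,0,5.1],[0,0,0],0.1],[[0,0,5.1],[0,0,0],0.1]]'

```text
clock: 5.35
position: [0.627, 0.2366, 0.1345]
ee_rot: [2.025, 2.4, 0.004]
force: [5.5, 1.7, 3.5]
width: 0.213
gripper_force: 25.0
```

>>> jog_arm --rows '[[[0,0,0],[0,0,0],0.5],[[0,0,0],[0,0,0],0.5],[[0,0,3],[0,0,0],0.5],[[0,0,7],[0,0,0],0.5],[[0,0,11],[0,0,0],0.5],[[0,0,13],[0,0,0],0.5],[[-5,0,13],[0,0,0],0.5],[[-10,0,13],[0,0,0],0.5]]'

```text
clock: 6.35
position: [0.524, 0.2363, 0.2631]
ee_rot: [-2.025, -2.401, 0.001]
force: [-0.5, 1.0, 0.1]
width: 0.502
gripper_force: 0.0
```

```bash
cat > m3.py <<'E'
from h import *
np.set_printoptions(precision=4,suppress=True)
def stand():
  for n in("top","scene"):
    d=grab(n); W=cloud(d); H=W[...,2]; X=W[...,0];Y=W[...,1]; hsv=cv2.cvtColor(d["img"],cv2.COLOR_RGB2HSV)
    def rep(name,m):
        k,l,st,c=cv2.connectedComponentsWithStats(m.astype(np.uint8))
        if k<2: print(n,name,"none");return
        i=1+np.argmax(st[1:,4]); P=W[l==i]; r=cv2.minAreaRect((P[:,:2]*1000).astype(np.float32)); print(n,name,st[i,4],"z",np.median(P[:,2]).round(4),np.array(r[0]).round(1),np.array(r[1]).round(1),round(r[2],1))
    g=(hsv[...,1]<60)&(hsv[...,2]>110); S=(X>.45)&(X<.82)&(Y>.04)&(Y<.3)
    rep("bar",g&S&(H>.048)&(H<.06)&(X<.66)); rep("anvil",S&(H>.036)&(H<.047))
    rep("grip",(hsv[...,2]<75)&(X>.5)&(X<.75)&(Y>.18)&(Y<0.32)&(H>.08)&(H<.19))
    rep("s30",g&S&(H>.067)&(H<.078)&(X<.66)); rep("s20",g&S&(H>.057)&(H<.067)&(X<.66))
    rep("tbar",g&(X>.45)&(X<.7)&(Y>-.26)&(Y<-.18)&(H>.009)&(H<.03))
  return d
if __name__=="__main__":
  d=stand()
  goal([.57,.12,.15],17,30,"lat"); print(arm.observe()["joints"])
E
python3 m3.py
```

```text
top bar 350 z 0.0544 [598.2 135.3] [69.5 30.1] 17.1
top anvil 81 z 0.0423 [626.6 120.5] [42.  14.8] 16.8
top grip 228 z 0.1619 [626.  232.4] [18.4 58.2] 10.7
top s30 none
top s20 2 z 0.0576 [599.3 135.3] [2.3 0. ] 178.7
top tbar none
scene bar 287 z 0.0549 [613.9 140.9] [104.9  34. ] 16.2
scene anvil 80 z 0.0428 [620.7 162.8] [77.6 15.6] 17.5
scene grip 147 z 0.1615 [625.5 235.8] [19.9 56.8] 9.5
scene s30 none
scene s20 6 z 0.0584 [604.  142.2] [6.  9.6] 43.1
scene tbar 1 z 0.0118 [ 580.1 -259. ] [0. 0.] 0.0
shift cm [  5.02 -11.72 -11.35] turn [ 27.9 -17.3 -81. ] alt [-17.4 -28.9  94.6] F [-0.2  0.9  0.2] w 0.499 t 6.45
[-0.0368  0.4062 -0.6785  1.6086  0.2662  1.2253 -0.5924]
```

>>> jog_arm --rows '[[[-1,-2,0],[3.1,-1.9,-9],0.5],[[-1,-4,0],[6.2,-3.8,-18],0.5],[[-1,-6,0],[9.3,-5.8,-27],0.5],[[-1,-8,0],[12.4,-7.7,-36],0.5],[[0,-10,0],[15.5,-9.6,-45],0.5],[[0,-12,-2],[18.6,-11.5,-54],0.5],[[0,-12,-4],[21.7,-13.4,-63],0.5],[[0,-12,-6],[24.8,-15.4,-72],0.5]]'

```text
clock: 7.45
position: [0.5258, 0.1152, 0.2029]
ee_rot: [-2.912, -0.668, -0.719]
force: [1.4, -0.3, 0.1]
width: 0.498
gripper_force: 0.0
```

```bash
python3 - <<'E'
from h import *
goal([.540,.117,.116],17,30); print(arm.observe()["joints"])
E
```

```text
shift cm [ 1.42  0.18 -8.69] turn [ 2.9 -1.8 -8.3] alt [-77.9 -27.2 150.6] F [ 1.4 -0.3  0.1] w 0.498 t 7.45
[ 0.12350345  0.13670744 -0.44870667  2.1991329   0.0888923   0.34377589
 -1.50379423]
```

>>> jog_arm --rows '[[[1.4,0.2,-2],[2.9,-1.8,-8.3],0.5],[[1.4,0.2,-5],[2.9,-1.8,-8.3],0.5],[[1.4,0.2,-8.7],[2.9,-1.8,-8.3],0.5],[[1.4,0.2,-8.7],[2.9,-1.8,-8.3],0.5],[[1.4,0.2,-8.7],[2.9,-1.8,-8.3],0.5]]'

```text
clock: 8.07
position: [0.5413, 0.1181, 0.1212]
ee_rot: [-2.934, -0.461, -0.77]
force: [2.1, -1.8, 0.3]
width: 0.5
gripper_force: 0.0
```

```bash
python3 - <<'E'
from h import *
goal([.578,.129,.0465],17,30); print(arm.observe()["joints"])
E
```

```text
shift cm [ 3.67  1.09 -7.47] turn [ 0.5 -0.5 -0.8] alt [-84.8 -26.1 155.7] F [ 2.1 -1.8  0.3] w 0.5 t 8.075
[-0.02965203  0.29107504 -0.33882707  2.30665125  1.18489643  0.11833477
 -2.7429791 ]
```

```bash
cat > fk.py <<'E'
from h import *
import itertools
from scipy.optimize import least_squares
def fk(j,q,s):
    zs,L1,L2,d,c1,c7,bx,by=q; s1,s3,s5,s7=s
    Z=lambda a:Ro.from_euler('z',a); Y=lambda a:Ro.from_euler('y',a)
    R=Z(s1*j[0]+c1)*Y(j[1]); p=np.array([bx,by,zs])+R.apply([0,0,L1])
    R=R*Z(s3*j[2])*Y(j[3]); p=p+R.apply([0,0,L2])
    R=R*Z(s5*j[4])*Y(j[5]); p=p+R.apply([0,0,d]); return p,R*Z(s7*j[6]+c7)
D=[([1.20443125,0.43513611,0.02497865,1.57400032,-0.01156314,1.13399942,-0.07509202],[.16276,-.60296,.22604],[-3.11297723e+00,-4.12864494e-01,5.4e-04]),
([0.12350345,0.13670744,-0.44870667,2.1991329,0.0888923,0.34377589,-1.50379423],[.5258,.1152,.2029],[-2.912,-.668,-.719])]
E
cat > fit.py <<'E'
from fk import *
o=arm.observe(); D.append((list(o["joints"]),o["position"],o["ee_rot"]))
best=None
for s in itertools.product((1,-1),repeat=4):
  for c1,c7 in itertools.product((0,1.57,3.14,-1.57),repeat=2):
    f=lambda q:np.concatenate([np.r_[fk(j,q,s)[0]-p,.3*(fk(j,q,s)[1]*Ro.from_rotvec(r).inv()).as_rotvec()] for j,p,r in D])
    r=least_squares(f,[.3,.42,.4,.25,c1,c7,0,0],max_nfev=40)
    if best is None or r.cost<best[0]: best=(r.cost,r.x,s)
print(best); import pickle; pickle.dump(best,open("fk.pkl","wb"))
E
python3 fit.py
```

```text
(np.float64(8.63030162057448e-05), array([ 0.36648933,  0.5109536 ,  0.42050838,  0.43063349, -0.04025376,
        1.53365776, -0.01645211, -0.03703546]), (-1, -1, -1, -1))
```

```bash
cat > ik.py <<'E'
from fk import *
import pickle
_,q,s=pickle.load(open("fk.pkl","rb"))
lo=np.array([-2.62,-.44,-1.27,.08,-1.32,.12,-2.74]);hi=np.array([2.62,2.09,1.32,2.57,4.46,2,2.74])
rng=np.random.default_rng(0)
def tgt(yaw,lean,sg):
    a,l=np.radians([yaw,lean]); f=np.array([np.cos(a),np.sin(a),0]); y=sg*np.array([-f[1],f[0],0]); z=np.sin(l)*f-np.cos(l)*np.array([0,0,1])
    return Ro.from_matrix(np.column_stack([np.cross(y,z),y,z]))
def sols(p,yaw,lean,sg,n=40):
    R=tgt(yaw,lean,sg); out=[]
    for _ in range(n):
        x0=rng.uniform(lo,hi); x0[2]=rng.uniform(-.6,.6); mid=(lo+hi)/2
        f=lambda x:np.r_[(fk(x,q,s)[0]-p)*10,(fk(x,q,s)[1]*R.inv()).as_rotvec()*3,.002*(x-mid)]
        r=least_squares(f,np.clip(x0,lo+.01,hi-.01),bounds=(lo,hi),max_nfev=60)
        if np.linalg.norm(fk(r.x,q,s)[0]-p)<.003 and np.linalg.norm((fk(r.x,q,s)[1]*R.inv()).as_rotvec())<.02: out.append(r.x)
    return np.unique(np.round(out,1),axis=0) if out else []
for nm,p,yaw in(("bar",[.578,.129,.047],17),("block@anvil",[.592,.138,.06],9.7),("tray",[.53,-.137,.02],4)):
  for lean in(30,40):
    for sg in(1,-1):
      S=sols(np.array(p),yaw,lean,sg,16); print(nm,lean,sg,len(S)); print(S[:4] if len(S) else "")
E
time python3 ik.py
```

```text
bar 30 1 4
[[ 0.2  0.6 -0.7  2.3  2.1  0.4 -0.4]
 [ 0.2  0.6 -0.6  2.3  2.1  0.3 -0.4]
 [ 0.2  0.6 -0.6  2.3  2.1  0.4 -0.4]
 [ 0.3  0.6 -0.7  2.3  2.   0.4 -0.3]]
bar 30 -1 7
[[-0.7  0.6  0.5  2.3  4.2  0.3  0.4]
 [-0.6  0.5  0.3  2.3  4.   0.2  0.7]
 [-0.6  0.5  0.4  2.3  4.   0.2  0.6]
 [-0.5  0.5  0.3  2.3  3.9  0.2  0.7]]
bar 40 1 12
[[-0.6  0.6  0.4  2.4  3.5  0.6 -2. ]
 [-0.5  0.6  0.2  2.4  3.4  0.6 -1.9]
 [-0.5  0.6  0.2  2.4  3.4  0.6 -1.8]
 [-0.1  0.6 -0.2  2.4  3.   0.6 -1.4]]
bar 40 -1 2
[[-0.7  0.6  0.5  2.4  3.6  0.6  1. ]
 [-0.3  0.6  0.   2.4  3.2  0.6  1.5]]
block@anvil 30 1 6
[[-0.7  0.5  0.4  2.2  3.9  0.1 -2.6]
 [-0.1  0.5 -0.4  2.2  1.9  0.3 -0.5]
 [ 0.   0.5 -0.5  2.2  1.9  0.3 -0.4]
 [ 0.   0.6 -0.5  2.2  1.9  0.4 -0.4]]
block@anvil 30 -1 7
[[-0.8  0.6  0.6  2.2  4.3  0.2  0.2]
 [-0.7  0.5  0.4  2.2  3.9  0.1  0.6]
 [-0.4  0.5  0.   2.2  2.4  0.1  2.1]
 [-0.3  0.5 -0.1  2.2  2.1  0.2  2.4]]
block@anvil 40 1 8
[[-0.1  0.6 -0.4  2.4  2.5  0.6 -1.1]
 [-0.1  0.6 -0.3  2.4  2.6  0.6 -1.2]
 [ 0.   0.6 -0.5  2.4  2.5  0.6 -1. ]
 [ 0.1  0.7 -0.7  2.4  2.4  0.7 -0.9]]
block@anvil 40 -1 7
[[-0.7  0.6  0.3  2.4  3.2  0.5  1.3]
 [-0.5  0.6  0.1  2.4  3.   0.5  1.5]
 [-0.4  0.6 -0.1  2.4  2.8  0.5  1.7]
 [-0.4  0.6  0.   2.4  2.9  0.5  1.6]]
tray 30 1 3
[[ 0.5  0.6 -0.2  2.4  3.5  0.3 -1.5]
 [ 0.8  0.6 -0.6  2.4  2.7  0.3 -0.7]
 [ 1.   0.8 -0.9  2.4  2.3  0.4 -0.2]]
tray 30 -1 4
[[-0.5  0.9  1.1  2.4  4.3  0.9  0.5]
 [ 0.3  0.5 -0.1  2.4  3.7  0.3  1.4]
 [ 0.3  0.5 -0.   2.4  3.7  0.3  1.3]
 [ 0.6  0.6 -0.4  2.4  3.2  0.3  1.9]]
tray 40 1 8
[[-0.5  1.1  1.1  2.5  4.   1.4 -2.4]
 [ 0.7  0.7 -0.4  2.5  3.3  0.7 -1.2]
 [ 0.8  0.7 -0.5  2.5  3.2  0.6 -1.1]
 [ 1.   0.8 -0.8  2.5  2.9  0.7 -0.7]]
tray 40 -1 9
[[-0.5  1.1  1.1  2.5  4.   1.4  0.7]
 [-0.5  1.1  1.2  2.5  4.   1.4  0.7]
 [-0.3  0.8  0.8  2.5  4.   1.1  1. ]
 [-0.1  0.8  0.6  2.5  3.9  1.   1.1]]
real	0m10.577s
user	0m11.107s
sys	0m0.048s
```

>>> jog_arm --rows '[[[-1,-0.3,2],[0,0,0],0.5],[[-2,-0.6,4],[0,0,0],0.5],[[-3,-0.9,6],[0,0,0],0.5],[[-4,-1.2,8],[0,0,0],0.5],[[-5,-1.5,10],[0,0,0],0.5],[[-5,-1.5,10],[0,0,0],0.5]]'

```text
clock: 8.82
position: [0.492, 0.101, 0.2229]
ee_rot: [-2.936, -0.445, -0.773]
force: [-0.1, -0.7, -0.7]
width: 0.503
gripper_force: 0.0
```

```bash
sed -i '/^for nm/,$d' ik.py; cat > plan.py <<'E'
from ik import *
def plan(p,yaw,lean,sg,N,prefer=None):
    o=arm.observe(); j0=np.array(o["joints"]); p0,R0=fk(j0,q,s); print("fk err mm",((p0-o["position"])*1000).round(1),"j0",j0.round(2))
    R=tgt(yaw,lean,sg); best=None
    for k in range(12):
        x0=np.clip(j0+rng.normal(0,.4,7)+np.array([0,0,0,0,1,.3,1])*(k>5),lo+.02,hi-.02)
        f=lambda x:np.r_[(fk(x,q,s)[0]-p)*10,(fk(x,q,s)[1]*R.inv()).as_rotvec()*3,.01*(x-j0)]
        r=least_squares(f,x0,bounds=(lo+.08,hi-.08),max_nfev=80)
        c=np.abs(r.x-j0).max()+100*np.linalg.norm(fk(r.x,q,s)[0]-p)
        if best is None or c<best[0]: best=(c,r.x)
    j1=best[1]; print("j1",j1.round(2))
    for i in range(1,N+1):
        pi,Ri=fk(j0+(j1-j0)*i/N,q,s); b=(i-1)//8*8
        pb,Rb=fk(j0+(j1-j0)*b/N,q,s)
        print(i,"shift",((pi-pb)*100).round(1).tolist(),"turn",(Ri*Rb.inv()).as_rotvec(degrees=True).round(1).tolist(),"z",pi.round(3))
E
python3 - <<'E'
from plan import *
plan(np.array([.50,.105,.21]),17,38,1,24)
E
```

```text
fk err mm [28.7 -6.5  1.7] j0 [ 0.76  0.1  -1.09  2.24  0.28  0.35 -1.82]Traceback (most recent call last):
  File "<stdin>", line 2, in <module>
  File "plan.py", line 8, in plan
    r=least_squares(f,x0,bounds=(lo+.08,hi-.08),max_nfev=80)
    return func(*args, **kwargs)
    raise ValueError("Initial guess is outside of provided bounds")
ValueError: Initial guess is outside of provided bounds
```

```bash
python3 - <<'E'
t=open("fk.py").read()
t=t.replace("zs,L1,L2,d,c1,c7,bx,by=q","zs,L1,L2,d,c1,c7,a0,a1,a2,a3=q").replace("p=np.array([bx,by,zs])+R.apply([0,0,L1])","p=np.array([0,0,zs])+Z(s1*j[0]+c1).apply([a0,0,0])+R.apply([a1,0,L1])").replace("R.apply([0,0,L2])","R.apply([a2,0,L2])").replace("R.apply([0,0,d])","R.apply([a3,0,d])")
t+='''
D+=[([-0.0368,0.4062,-0.6785,1.6086,0.2662,1.2253,-0.5924],[.524,.2363,.2631],[-2.025,-2.401,.001]),
([-0.02965203,0.29107504,-0.33882707,2.30665125,1.18489643,0.11833477,-2.7429791],[.5413,.1181,.1212],[-2.934,-.461,-.770])]
'''
open("fk.py","w").write(t)
f=open("fit.py").read().replace("c1,c7,0,0]","c1,c7,0,0,0,0]").replace("s in itertools.product((1,-1),repeat=4)","s in [(-1,-1,-1,-1)]").replace("max_nfev=40","max_nfev=200")
open("fit.py","w").write(f+"\nprint([((fk(j,best[1],best[2])[0]-p)*1000).round(1).tolist() for j,p,r in D])\n")
p=open("plan.py").read().replace("lo+.02,hi-.02","lo+.1,hi-.1"); open("plan.py","w").write(p)
E
python3 fit.py
python3 - <<'E'
from plan import *
plan(np.array([.50,.105,.21]),17,38,1,24)
E
```

```text
(np.float64(0.00032019157396401824), array([ 0.19291785,  0.59845664,  0.41340689,  0.343362  , -0.07455932,
        1.50272864, -0.00667866,  0.00287638, -0.00926193,  0.00531068]), (-1, -1, -1, -1))
[[6.0, 5.7, -2.0], [-8.3, 5.3, -0.0], [5.8, -0.8, 2.1], [-1.0, 1.7, 0.0], [7.7, -4.1, -0.1]]
fk err mm [ 7.7 -4.1 -0.1] j0 [ 0.76  0.1  -1.09  2.24  0.28  0.35 -1.82]
j1 [ 0.76  0.16 -1.19  2.38  1.34  0.2   0.22]
1 shift [0.1, -0.2, -0.2] turn [-3.9, -1.1, 6.2] z [0.5   0.095 0.221]
2 shift [0.1, -0.5, -0.3] turn [-7.9, -2.1, 12.4] z [0.501 0.092 0.22 ]
3 shift [0.2, -0.6, -0.4] turn [-11.8, -3.1, 18.6] z [0.502 0.091 0.219]
4 shift [0.3, -0.8, -0.5] turn [-15.7, -4.1, 24.9] z [0.502 0.089 0.218]
5 shift [0.3, -0.9, -0.6] turn [-19.6, -5.0, 31.1] z [0.503 0.088 0.216]
6 shift [0.4, -1.0, -0.7] turn [-23.6, -5.9, 37.4] z [0.504 0.087 0.216]
7 shift [0.5, -1.1, -0.8] turn [-27.5, -6.9, 43.6] z [0.505 0.086 0.215]
8 shift [0.6, -1.2, -0.9] turn [-31.4, -7.8, 49.9] z [0.505 0.085 0.214]
9 shift [0.1, -0.0, -0.1] turn [-4.0, -0.9, 6.3] z [0.506 0.085 0.213]
10 shift [0.1, -0.0, -0.1] turn [
[... 363 characters left out ...]
[-27.9, -6.2, 43.8] z [0.51  0.089 0.209]
16 shift [0.5, 0.6, -0.5] turn [-31.9, -7.2, 50.1] z [0.51  0.091 0.209]
17 shift [0.0, 0.2, -0.1] turn [-4.0, -0.9, 6.3] z [0.51  0.093 0.208]
18 shift [0.0, 0.4, -0.1] turn [-8.0, -1.9, 12.5] z [0.51  0.095 0.207]
19 shift [0.0, 0.6, -0.2] turn [-12.0, -2.9, 18.8] z [0.51  0.097 0.207]
20 shift [-0.0, 0.9, -0.3] turn [-16.0, -3.9, 25.0] z [0.51  0.099 0.206]
21 shift [-0.1, 1.1, -0.3] turn [-20.0, -4.9, 31.3] z [0.509 0.102 0.205]
22 shift [-0.1, 1.4, -0.4] turn [-24.0, -6.0, 37.5] z [0.509 0.105 0.204]
23 shift [-0.2, 1.7, -0.5] turn [-28.0, -7.1, 43.8] z [0.508 0.108 0.204]
24 shift [-0.3, 2.0, -0.6] turn [-32.1, -8.2, 50.0] z [0.507 0.111 0.203]
```

>>> jog_arm --rows '[[[0,0,0],[-4,-1,6.2],0.5],[[0,0,0],[-8,-2,12.4],0.5],[[0,0,0],[-12,-3,18.6],0.5],[[0,-0.5,0],[-16,-4,24.9],0.5],[[0,-0.5,0],[-20,-5,31.1],0.5],[[0,-1,0],[-23.6,-6,37.4],0.5],[[0,-1,0],[-27.5,-7,43.6],0.5],[[0,-1,0],[-31.4,-7.8,50],0.5]]'

```text
clock: 9.82
position: [0.4913, 0.0932, 0.2213]
ee_rot: [2.22, 1.739, 0.658]
force: [-0.6, -0.3, 0.1]
width: 0.5
gripper_force: 0.0
```

```bash
python3 - <<'E'
from h import *
print(arm.observe()["joints"].round(2),Ro.from_rotvec(arm.observe()["ee_rot"]).as_matrix().round(2)); goal([.50,.105,.21],17,38)
E
```

```text
[ 0.81  0.12 -1.2   2.25  0.57  0.39 -1.09] [[ 0.19  0.85  0.49]
 [ 0.96 -0.26  0.08]
 [ 0.2   0.46 -0.87]]
shift cm [ 0.87  1.18 -1.13] turn [ 37.5   1.4 -48.2] alt [-61.5 -20.1 100.8] F [-0.6 -0.3  0.1] w 0.5 t 9.825
```

>>> jog_arm --rows '[[[0,0,0],[-4.6,-1.5,7.6],0.5],[[0,0,0],[-8.7,-2.9,14.4],0.5],[[0,0,0],[-13.1,-4.3,21.6],0.5],[[0,0.5,0],[-17.6,-5.7,28.8],0.5],[[0,0.5,0],[-22,-7.2,36],0.5],[[0,1,-0.5],[-26,-8.6,43.2],0.5],[[0.5,1,-1],[-30.7,-10,50.4],0.5],[[0.5,1,-1],[-35,-11.5,57.6],0.5]]'

```text
clock: 10.82
position: [0.4962, 0.1041, 0.211]
ee_rot: [0.78, 2.445, 0.395]
force: [-0.0, 0.2, 0.2]
width: 0.499
gripper_force: 0.0
```

```bash
python3 - <<'E'
from h import *
print(arm.observe()["joints"].round(2)); goal([.50,.105,.21],17,38)
E
```

```text
[ 0.74  0.13 -1.17  2.35  1.08  0.26 -0.43]
shift cm [ 0.38  0.09 -0.1 ] turn [-26.6  -8.8  43. ] alt [  76.7   17.9 -102. ] F [-0.   0.2  0.2] w 0.499 t 10.825
```

>>> jog_arm --rows '[[[0,0,0],[-5.3,-1.8,8.6],0.5],[[0,0,0],[-10.6,-3.5,17.2],0.5],[[0,0,0],[-16,-5.3,25.8],0.5],[[0.4,0,0],[-21.3,-7,34.4],0.5],[[0.4,0,0],[-26.6,-8.8,43],0.5],[[0.4,0,0],[-26.6,-8.8,43],0.5]]'

```text
clock: 11.58
position: [0.5001, 0.1032, 0.2112]
ee_rot: [-0.357, 2.456, 0.129]
force: [0.4, -0.8, -0.5]
width: 0.5
gripper_force: 0.0
```

```bash
python3 - <<'E'
from h import *
print(arm.observe()["joints"].round(2)); goal([.531,.1145,.110],17,38)
E
```

```text
[ 0.87  0.15 -1.22  2.37  1.25  0.15  0.36]
shift cm [  3.09   1.13 -10.12] turn [-0.2 -0.   0.4] alt [ 105.8   32.3 -141.4] F [ 0.4 -0.8 -0.5] w 0.5 t 11.575
```

>>> jog_arm --rows '[[[0.5,0.2,-2],[0,0,0],0.5],[[1,0.4,-4],[0,0,0],0.5],[[1.5,0.6,-6],[0,0,0],0.5],[[2,0.8,-8],[0,0,0],0.5],[[3.1,1.1,-10.1],[0,0,0],0.5],[[3.1,1.1,-10.1],[0,0,0],0.5],[[3.1,1.1,-10.1],[0,0,0],0.5]]'

```text
clock: 12.45
position: [0.531, 0.1146, 0.1112]
ee_rot: [-0.357, 2.455, 0.128]
force: [0.4, -0.5, 0.1]
width: 0.5
gripper_force: 0.0
```

```bash
python3 - <<'E'
from h import *
print(arm.observe()["joints"].round(2)); goal([.578,.129,.047],17,38)
E
```

```text
[ 0.55  0.52 -1.09  2.43  2.09  0.55 -0.44]
shift cm [ 4.7   1.44 -6.42] turn [-0.2  0.   0.4] alt [ 105.9   32.2 -141.4] F [ 0.4 -0.5  0.1] w 0.5 t 12.45
```

>>> jog_arm --rows '[[[1.2,0.4,-1.6],[0,0,0],0.5],[[2.4,0.7,-3.2],[0,0,0],0.5],[[3.6,1.1,-4.8],[0,0,0],0.5],[[4.7,1.4,-6.4],[0,0,0],0.5],[[4.7,1.4,-6.4],[0,0,0],0.5],[[4.7,1.4,-6.4],[0,0,0],0.5]]'

```text
clock: 13.2
position: [0.5782, 0.1277, 0.0481]
ee_rot: [-0.357, 2.454, 0.126]
force: [0.0, 0.2, -0.3]
width: 0.496
gripper_force: 0.0
```

```bash
python3 - <<'E'
from h import *
goal([.578,.129,.047],17,38)
d=grab("scene"); cv2.imwrite("pics/s1.png",cv2.resize(d["img"][150:270,150:330,::-1],(800,533),interpolation=cv2.INTER_CUBIC))
E
```

```text
shift cm [-0.02  0.13 -0.11] turn [-0.1  0.1  0.4] alt [ 106.    32.1 -141.4] F [ 0.   0.2 -0.3] w 0.496 t 13.2
```

View pics/s1.png

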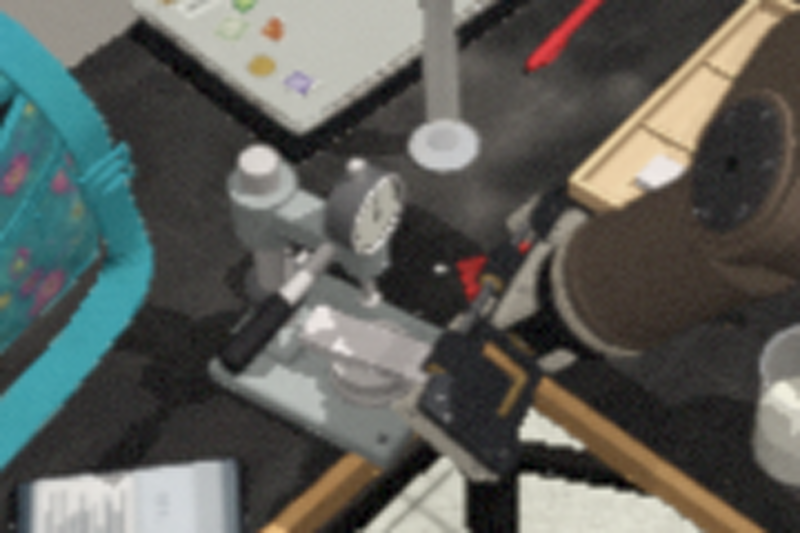

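The gripper straddles the bar's open end (430,370) and the head is well up (foot at 370,295). I'll close the gripper, lift a little and draw the bar out.

>>> jog_arm --rows '[[[0,0.1,-0.1],[0,0,0],0.2],[[0,0.1,-0.1],[0,0,0],0.2],[[0,0.1,-0.1],[0,0,0],0.2],[[0,0.1,-0.1],[0,0,0],0.2],[[0,0.1,0.5],[0,0,0],0.2],[[0,0.1,1.5],[0,0,0],0.2],[[0,0.1,1.5],[0,0,0],0.2]]' --newtons 35

```text
clock: 14.12
position: [0.5789, 0.1289, 0.0632]
ee_rot: [-0.358, 2.453, 0.126]
force: [-0.5, 0.8, -1.2]
width: 0.321
gripper_force: 35.0
```

```bash
python3 - <<'E'
from m3 import *
stand();goal([.578,.129,.047],17,38)
E
```

```text
top bar 1 z 0.0484 [611.7 121.9] [0. 0.] 0.0
top anvil 81 z 0.0424 [627.  120.6] [41.  14.6] 15.9
top grip 197 z 0.1621 [626.4 232.5] [18.7 52.9] 11.3
top s30 335 z 0.0711 [595.9 136.6] [64.8 42.1] 19.3
top s20 1 z 0.0633 [618.9 125.5] [0. 0.] 0.0
top tbar none
scene bar 2 z 0.0584 [657.1 166.7] [3. 0.] -123.5
scene anvil 110 z 0.0427 [619.4 157.8] [53.9 26.8] 14.6
scene grip 146 z 0.161 [624.9 236.1] [19.7 55.6] 11.2
scene s30 225 z 0.0712 [622.7 142.9] [85.8 32.7] 16.8
scene s20 27 z 0.063 [626.1 159.2] [68.4  4.7] 16.1
scene tbar none
shift cm [-0.06  0.03 -1.54] turn [-0.1  0.1  0.4] alt [ 106.    32.1 -141.4] F [ 0.1 -0.  -0.3] w 0.321 t 14.225
```

>>> jog_arm --rows '[[[-1.2,-0.4,0.3],[0,0,0],0.2],[[-2.4,-0.7,0.6],[0,0,0],0.2],[[-3.6,-1.1,0.9],[0,0,0],0.2],[[-4.8,-1.5,1.2],[0,0,0],0.2],[[-6,-1.8,1.5],[0,0,0],0.2],[[-7.2,-2.2,2],[0,0,0],0.2],[[-8,-2.5,3],[0,0,0],0.2],[[-8,-2.5,4],[0,0,0],0.2]]'

```text
clock: 15.22
position: [0.4971, 0.1035, 0.1021]
ee_rot: [-0.358, 2.455, 0.126]
force: [0.2, 0.5, -1.1]
width: 0.322
gripper_force: 35.0
```

```bash
python3 - <<'E'
from h import *
print(arm.observe()["joints"].round(2)); goal([.54,-.219,.15],3.9,38)
E
python3 - <<'E'
from ik import *
for p in([.54,-.219,.15],[.54,-.219,.011],[.53,-.138,.02],[.53,-.138,.12]):
  S=sols(np.array(p),3.9,38,1,14);print(p,S)
E
```

```text
[ 0.59  0.54 -1.15  2.51  2.16  0.61 -0.52]
shift cm [  4.29 -32.25   4.79] turn [ -0.1   0.1 -12.7] alt [-103.5  -18.9  133.6] F [ 0.2  0.5 -1.1] w 0.322 t 15.225
[0.54, -0.219, 0.15] [[ 1.4  0.5 -1.2  2.3  1.4  0.2  0.7]]
[0.54, -0.219, 0.011] [[ 0.7  0.6 -0.2  2.4  3.8  0.5 -1.6]
 [ 0.8  0.6 -0.4  2.4  3.6  0.4 -1.4]
 [ 1.   0.7 -0.6  2.4  3.2  0.4 -1. ]
 [ 1.2  0.8 -1.   2.4  2.5  0.5 -0.2]
 [ 1.2  0.8 -1.   2.4  2.6  0.4 -0.4]
 [ 1.2  0.8 -0.9  2.4  2.6  0.4 -0.4]
 [ 1.2  0.9 -1.1  2.4  2.4  0.5 -0.2]
 [ 1.2  0.9 -1.1  2.4  2.4  0.5 -0.1]]
[0.53, -0.138, 0.02] [[ 0.1  0.6  0.5  2.5  4.   0.8 -2. ]
 [ 0.3  0.6  0.2  2.5  3.8  0.7 -1.8]
 [ 0.5  0.6 -0.1  2.5  3.6  0.6 -1.6]
 [ 0.9  0.7 -0.7  2.5  2.9  0.5 -0.9]
 [ 1.   0.7 -0.9  2.5  2.6  0.6 -0.6]
 [ 1.   0.8 -1.1  2.5  2.4  0.7 -0.4]
 [ 1.   0.8 -1.1  2.5  2.5  0.6 -0.4]
 [ 1.1  0.8 -1.1  2.5  2.4  0.7 -0.3]]
[0.53, -0.138, 0.12] [[ 0.9  0.4 -0.7  2.4  3.4  0.2 -1.4]
 [ 1.   0.4 -0.9  2.4  2.7  0.2 -0.8]
 [ 1.1  0.4 -1.   2.4  2.6  0.2 -0.6]
 [ 1.1  0.4 -0.9  2.4  2.7  0.2 -0.8]
 [ 1.2  0.5 -1.2  2.4  2.1  0.3 -0.2]]
```

>>> jog_arm --rows '[[[1,-4,0.8],[0,0,-1.6],0.2],[[1.5,-8,0.8],[0,0,-3.2],0.2],[[2,-12,0.8],[0,0,-4.8],0.2],[[2.5,-16,0.8],[0,0,-6.4],0.2],[[3,-20,0.8],[0,0,-8],0.2],[[3.5,-24,0.8],[0,0,-9.6],0.2],[[4,-28,0.8],[0,0,-11.2],0.2],[[4.3,-32.2,0.8],[0,0,-12.7],0.2]]'

```text
clock: 16.23
position: [0.5411, -0.2194, 0.1104]
ee_rot: [-0.083, 2.475, 0.03]
force: [-2.8, 16.0, -2.1]
width: 0.322
gripper_force: 35.0
```

```bash
python3 - <<'E'
from h import *
print(arm.observe()["joints"].round(2)); goal([.54,-.219,.05],3.9,38)
E
```

```text
[ 1.22  0.55 -0.92  2.27  2.31  0.12 -0.14]
shift cm [-0.11  0.04 -6.04] turn [-0.   0.2  0. ] alt [ 110.7    7.6 -141.7] F [-2.8 16.  -2.1] w 0.322 t 16.225
```

```bash
cat > tb.py <<'E'
from h import *
import sys
h0,h1=float(sys.argv[1]),float(sys.argv[2])
np.set_printoptions(precision=4,suppress=True)
for n in("top","scene"):
    d=grab(n); W=cloud(d); H=W[...,2]; X=W[...,0];Y=W[...,1]; hsv=cv2.cvtColor(d["img"],cv2.COLOR_RGB2HSV)
    m=(hsv[...,1]<60)&(hsv[...,2]>110)&(X>.48)&(X<.72)&(Y>-.26)&(Y<-.175)&(H>h0)&(H<h1)
    k,l,st,c=cv2.connectedComponentsWithStats(m.astype(np.uint8)); i=1+np.argmax(st[1:,4]); P=W[l==i]
    r=cv2.minAreaRect((P[:,:2]*1000).astype(np.float32)); print(n,st[i,4],"z",np.median(P[:,2]),P[np.argmin(P[:,0])],P[np.argmax(P[:,0])],r)
    A=np.c_[P[:,0]-.57,P[:,1]+.217,np.ones(len(P))]; print("plane",np.linalg.lstsq(A,P[:,2],rcond=None)[0])
s=arm.observe(); print(s["force"].round(1),s["position"].round(4)); d["img"]
E
python3 tb.py .09 .14
```

```text
top 734 z 0.11834271829879528 [ 0.5281 -0.1886  0.133 ] [ 0.6366 -0.2167  0.1153] ((582.7788696289062, -218.53152465820312), (107.73057556152344, 64.15233612060547), 1.5059903860092163)
plane [-0.0673 -0.0218  0.12  ]
scene 205 z 0.11864013897004623 [ 0.5526 -0.2315  0.1215] [ 0.6369 -0.2301  0.1185] ((594.3007202148438, -223.30377197265625), (84.6973876953125, 32.882667541503906), 6.786618232727051)
plane [ 0.003  -0.1261  0.1175]
[-0.7 -0.6 -1.2] [ 0.5415 -0.2246  0.1103]
```

>>> jog_arm --rows '[[[-0.2,0.5,-2],[0,0,0],0.2],[[-0.2,0.5,-4],[0,0,0],0.2],[[-0.2,0.5,-6],[0,0,0],0.2],[[-0.2,0.5,-8],[0,0,0],0.2],[[-0.2,0.5,-8],[0,0,0],0.2],[[-0.2,0.5,-8],[0,0,0],0.2]]'

```text
clock: 17.08
position: [0.5395, -0.2127, 0.0308]
ee_rot: [-0.085, 2.474, 0.032]
force: [-0.4, 0.3, -1.0]
width: 0.321
gripper_force: 35.0
```

```bash
python3 tb.py .02 .06; python3 - <<'E'
from h import *
print(arm.observe()["joints"].round(2)); goal([.54,-.219,.011],3.9,38)
E
```

```text
top 623 z 0.03874747115780186 [ 0.5279 -0.2235  0.0418] [ 0.6352 -0.2183  0.0347] ((581.592529296875, -214.2202911376953), (62.276371002197266, 107.44181060791016), 87.794921875)
plane [-0.0588  0.0014  0.0399]
scene 214 z 0.03876799355383574 [ 0.5478 -0.2054  0.0424] [ 0.6452 -0.2122  0.0233] ((597.40869140625, -208.37559509277344), (47.1789436340332, 99.28308868408203), 83.16584014892578)
plane [-0.0318 -0.0315  0.0393]
[-0.3 -0.7 -0.5] [ 0.5398 -0.2132  0.031 ]
[ 1.23  0.81 -0.99  2.32  2.43  0.39 -0.14]
shift cm [ 0.02 -0.58 -2.  ] turn [-0.   0.2 -0. ] alt [-110.8   -7.6  141.7] F [-0.3 -0.7 -0.5] w 0.321 t 17.175
```

>>> jog_arm --rows '[[[0,-0.5,-1],[0,0,0],0.2],[[0,-0.5,-1.8],[0,0,0],0.2],[[0,-0.5,-2.1],[0,0,0],0.2],[[0,-0.5,-2.1],[0,0,0],0.2],[[0,-0.5,-2.1],[0,0,0],0.2]]'

```text
clock: 17.8
position: [0.5397, -0.219, 0.0094]
ee_rot: [-0.083, 2.474, 0.029]
force: [-8.0, -2.7, 13.4]
width: 0.319
gripper_force: 41.8
```

>>> jog_arm --rows '[[[0,0,0],[0,0,0],0.42],[[0,0,0],[0,0,0],0.42],[[0,0,0],[0,0,0],0.42],[[-1.4,0,1.8],[0,0,0],0.42],[[-2.4,0,3.2],[0,0,0],0.42],[[-2.4,0,6],[0,0,0],0.42],[[-2.4,0,8],[0,0,0],0.42],[[-2.4,2,9],[0,0,0],0.42]]'

```text
clock: 18.8
position: [0.5159, -0.1992, 0.0999]
ee_rot: [-0.081, 2.474, 0.028]
force: [1.2, 0.3, -0.2]
width: 0.42
gripper_force: 0.0
```

```bash
python3 tb.py .012 .03; python3 - <<'E'
from h import *
print(arm.observe()["joints"].round(2)); goal([.492,-.1395,.072],3.9,38)
for n in ("top","scene"):
    d=grab(n);W=cloud(d);hsv=cv2.cvtColor(d["img"],cv2.COLOR_RGB2HSV);H=W[...,2];X=W[...,0];Y=W[...,1]
    for h in(.034,.024,.014):
        m=(hsv[...,1]<60)&(X>.45)&(X<.65)&(Y>-.18)&(Y<-.1)&(abs(H-h)<.003)&(hsv[...,2]>110)
        print(n,h,m.sum(),cv2.minAreaRect((W[m][:,:2]*1000).astype(np.float32)) if m.sum()>3 else "")
cv2.imwrite("pics/t1.png",cv2.resize(grab("top")["img"][150:270,220:400,::-1],(800,533),interpolation=cv2.INTER_CUBIC))
E
```

```text
top 523 z 0.016435437007935632 [ 0.5269 -0.2122  0.0202] [ 0.6363 -0.2213  0.0146] ((580.9566650390625, -215.480712890625), (109.56277465820312, 30.980751037597656), 4.702822685241699)
plane [0.0025 0.0074 0.0164]
scene 225 z 0.01678955788595634 [ 0.5241 -0.2115  0.0151] [ 0.6364 -0.2022  0.0124] ((581.218994140625, -214.736572265625), (112.62845611572266, 35.039207458496094), 7.017908096313477)
plane [ 0.0059 -0.0143  0.017 ]
[-0.6 -0.1  0.2] [ 0.5153 -0.1951  0.0996]
[ 1.28  0.59 -1.03  2.35  2.34  0.22 -0.17]
shift cm [-2.33  5.56 -2.76] turn [-0.1  0.1 -0.2] alt [-110.6   -7.9  141.6] F [-0.6 -0.1  0.2] w 0.419 t 18.9
top 0.034 141 ((532.758056640625, -138.48744201660156), (29.94455337524414, 29.86734962463379), 4.719138145446777)
top 0.024 134 ((552.5925903320312, -137.50665283203125), (50.70050811767578, 30.8166561126709), 3.6876537799835205)
top 0.014 132 ((571.5863037109375, -135.96890258789062), (72.505126953125, 29.786293029785156), 3.3573718070983887)
scene 0.034 55 ((531.1486206054688, -138.33775329589844), (29.227596282958984, 32.357784271240234), 0.5397053360939026)
scene 0.024 58 ((559.0679931640625, -136.6084442138672), (83.24758911132812, 32.178985595703125), 2.6840550899505615)
scene 0.014 71 ((561.4756469726562, -134.91033935546875), (92.9167251586914, 51.233402252197266), 19.38132095336914)
```

View pics/t1.png

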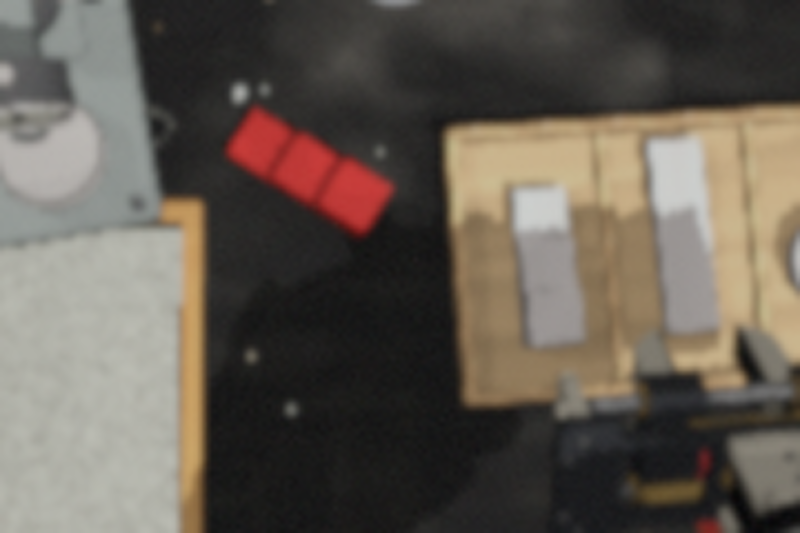

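The bar lies flat in the middle bay (t1, about (685,235)), and the step block is untouched at (548,265). Next I'll go for the block.

>>> jog_arm --rows '[[[-1,2,0],[0,0,0],0.46],[[-2,4,0],[0,0,0],0.46],[[-2.1,5.4,-1],[0,0,0],0.46],[[-2.1,5.4,-3.2],[0,0,0],0.46],[[-2.1,5.4,-3.2],[0,0,0],0.46],[[-2.1,5.4,-3.2],[0,0,0],0.46]]'

```text
clock: 19.8
position: [0.4944, -0.144, 0.0669]
ee_rot: [-0.083, 2.475, 0.033]
force: [0.4, 0.7, -0.1]
width: 0.458
gripper_force: 0.0
```

```bash
python3 - <<'E'
from h import *
print(arm.observe()["joints"].round(2)); goal([.5315,-.1385,.020],4,38)
E
```

```text
[ 1.22  0.7  -1.13  2.47  2.37  0.48 -0.26]
shift cm [ 3.71  0.55 -4.69] turn [-0.2  0.1  0.1] alt [ 110.6    7.9 -141.6] F [ 0.4  0.7 -0.1] w 0.458 t 19.8
```

>>> jog_arm --rows '[[[0.5,0.5,-0.5],[0,0,0],0.46],[[1.3,0.5,-1.6],[0,0,0],0.46],[[2.5,0.5,-3.2],[0,0,0],0.46],[[3.7,0.5,-4.7],[0,0,0],0.46],[[3.7,0.5,-4.7],[0,0,0],0.46],[[3.7,0.5,-4.7],[0,0,0],0.46]]'

```text
clock: 20.55
position: [0.5312, -0.1388, 0.0204]
ee_rot: [-0.085, 2.475, 0.031]
force: [0.2, 0.0, -0.1]
width: 0.458
gripper_force: 0.0
```

>>> jog_arm --rows '[[[0,0,0],[0,0,0],0.2],[[0,0,0],[0,0,0],0.2],[[0,0,0],[0,0,0],0.2],[[0,0,0],[0,0,0],0.2]]' --newtons 35

```text
clock: 21.05
position: [0.5312, -0.1393, 0.0205]
ee_rot: [-0.084, 2.474, 0.03]
force: [-4.5, -0.8, 7.3]
width: 0.326
gripper_force: 35.0
```

>>> jog_arm --rows '[[[0,0,0.5],[0,0,0],0.2],[[0,0,2.5],[0,0,0],0.2],[[0,0,5],[0,0,0],0.2],[[0,0,8],[0,0,0],0.2],[[0,0,9],[0,0,0],0.2],[[0,0,9],[0,0,0],0.2]]'

```text
clock: 21.8
position: [0.5314, -0.1396, 0.1109]
ee_rot: [-0.084, 2.474, 0.029]
force: [0.0, 0.7, -2.0]
width: 0.325
gripper_force: 35.0
```

```bash
python3 - <<'E'
from h import *
np.set_printoptions(precision=4,suppress=True)
print(arm.observe()["joints"].round(2)); goal([.505,.123,.105],9.7,38)
for n in ("top","scene"):
    d=grab(n);W=cloud(d);hsv=cv2.cvtColor(d["img"],cv2.COLOR_RGB2HSV);H=W[...,2];X=W[...,0];Y=W[...,1]
    m=(X>.56)&(X<.68)&(Y>.09)&(Y<.2)&(abs(H-.042)<.003); P=W[m][:,:2]
    # visible rim: circle of radius 29 fitted to hull points on the open side
    hull=cv2.convexHull((P*1000).astype(np.float32))[:,0]
    from scipy.optimize import least_squares
    f=lambda c:np.hypot(hull[:,0]-c[0],hull[:,1]-c[1])-29
    r=least_squares(f,[623,143],loss="soft_l1"); print(n,m.sum(),P.min(0),P.max(0),r.x, np.median(abs(r.fun)))
E
```

```text
[ 1.16  0.56 -1.08  2.38  2.22  0.31 -0.2 ]
shift cm [-2.64 26.26 -0.59] turn [0.  0.2 5.8] alt [ 107.6   12.8 -138. ] F [ 0.   0.7 -2. ] w 0.325 t 21.8
top 283 [0.5977 0.1151] [0.647 0.169] [625.566  141.7621] 0.8381587260382837
scene 184 [0.5944 0.1133] [0.6526 0.1726] [623.4489 142.4904] 0.7525695648211013
```

>>> jog_arm --rows '[[[-0.5,3.5,0],[0,0,0.8],0.2],[[-1,7,0],[0,0,1.6],0.2],[[-1.5,10.5,0],[0,0,2.4],0.2],[[-2,14,0],[0,0,3.2],0.2],[[-2.6,18,0],[0,0,4],0.2],[[-2.6,21.5,0],[0,0,5],0.2],[[-2.6,24.5,0],[0,0,5.8],0.2],[[-2.6,26.3,-0.5],[0,0,5.8],0.2]]'

```text
clock: 22.9
position: [0.5049, 0.1257, 0.1043]
ee_rot: [-0.211, 2.47, 0.077]
force: [0.9, -1.3, -3.2]
width: 0.322
gripper_force: 35.0
```

>>> jog_arm --rows '[[[0,0,-2],[0,0,0],0.2],[[0,0,-3.8],[0,0,0],0.2],[[0,0,-3.8],[0,0,0],0.2],[[0,0,-3.8],[0,0,0],0.2]]'

```text
clock: 23.4
position: [0.5051, 0.1241, 0.0668]
ee_rot: [-0.209, 2.47, 0.076]
force: [0.7, 0.5, -2.2]
width: 0.324
gripper_force: 35.0
```

```bash
python3 - <<'E'
from h import *
print(arm.observe()["joints"].round(2)); goal([.5923,.1375,.0645],9.7,38)
E
python3 m3.py | grep -E "grip|s30|s20"
```

```text
[ 0.4   0.71 -1.16  2.51  2.08  0.92 -0.64]
shift cm [ 8.72  1.34 -0.23] turn [-0.2  0.1 -0. ] alt [ 109.3   18.9 -141.7] F [ 0.7  0.5 -2.2] w 0.324 t 23.4
top grip 203 z 0.1621 [626.5 232.9] [18.7 53.5] 10.4
top s30 160 z 0.0705 [535.6 129. ] [31.7 30.1] 9.3
top s20 150 z 0.0604 [566.5 134.6] [29.7 29.6] 10.9
scene grip 146 z 0.1615 [625.  236.3] [18.3 56.1] 9.8
scene s30 91 z 0.0715 [532.5 129.2] [40.6 31.8] 8.9
scene s20 97 z 0.0619 [547.9 132.1] [66.3 31. ] 9.4
```

>>> jog_arm --rows '[[[1.5,0.2,0],[0,0,0],0.2],[[3,0.4,0],[0,0,0],0.2],[[4.5,0.7,0],[0,0,0],0.2],[[6,0.9,0],[0,0,0],0.2],[[7.5,1.1,0],[0,0,0],0.2],[[8.7,1.4,0],[0,0,0],0.2],[[8.7,1.4,0],[0,0,0],0.2],[[8.7,1.4,0],[0,0,0],0.2]]'

```text
clock: 24.5
position: [0.5918, 0.1379, 0.0667]
ee_rot: [-0.21, 2.469, 0.075]
force: [-0.2, 0.1, -1.4]
width: 0.324
gripper_force: 35.0
```

```bash
sed -i 's/rep("s20"/rep("m20",g\&S\&(H>.057)\&(H<.074)\&(X<.66)); rep("s20"/' m3.py; python3 m3.py | grep -E "grip|s30|s20|m20"; python3 - <<'E'
from h import *
goal([.5923,.1375,.0585],9.7,38)
d=grab("scene"); cv2.imwrite("pics/s2.png",cv2.resize(d["img"][150:270,150:330,::-1],(800,533),interpolation=cv2.INTER_CUBIC))
E
```

```text
top grip 309 z 0.159 [525.2 199.6] [49.2 39.3] 0.3
top s30 87 z 0.0705 [618.6 142. ] [20.  31.6] 17.3
top m20 87 z 0.0705 [620.  142.5] [20.  29.9] 11.1
top s20 1 z 0.0623 [623.9 128. ] [0. 0.] 0.0
scene grip 213 z 0.1594 [525.9 202.8] [52.3 43.1] 1.4
scene s30 77 z 0.0713 [620.2 143.1] [35.4 31.5] 9.3
scene m20 134 z 0.0666 [633.7 146.2] [55.8 32.9] 10.5
scene s20 65 z 0.0617 [635.2 148. ] [48.5 31.4] 1.2
shift cm [ 0.06 -0.04 -0.82] turn [-0.1  0.1 -0. ] alt [ 109.3   18.8 -141.7] F [-0.2  0.5 -2. ] w 0.321 t 24.6
```

View pics/s2.png

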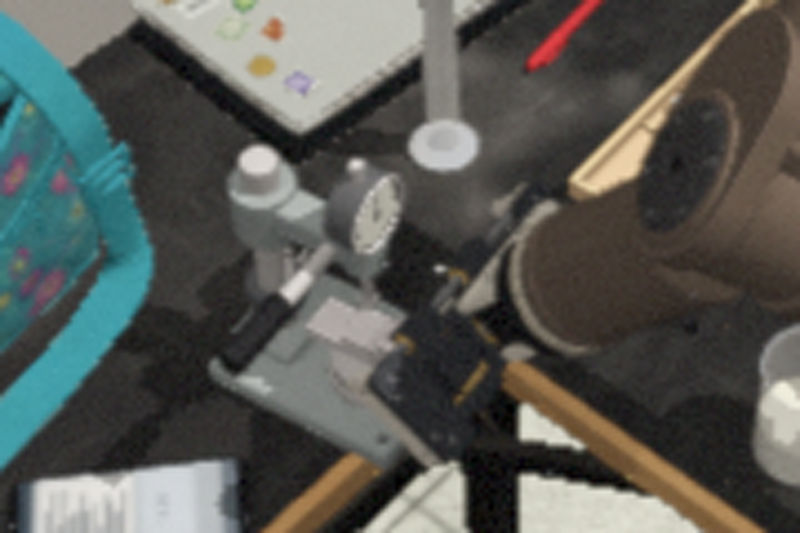

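The block's middle step hangs about under the foot (375,305), with the tall end in the gripper. I'll lower it onto the anvil.

>>> jog_arm --rows '[[[0,0,-0.4],[0,0,0],0.2],[[0,0,-0.7],[0,0,0],0.2],[[0,0,-0.8],[0,0,0],0.2],[[0,0,-0.8],[0,0,0],0.2]]'

```text
clock: 25.15
position: [0.5923, 0.1379, 0.0588]
ee_rot: [-0.209, 2.469, 0.075]
force: [-0.3, 0.6, -1.8]
width: 0.323
gripper_force: 35.0
```

>>> jog_arm --rows '[[[0,0,0],[0,0,0],0.46],[[0,0,0],[0,0,0],0.46],[[0,0,0],[0,0,0],0.46],[[-1.2,-0.2,1.6],[0,0,0],0.46],[[-2.4,-0.4,3.2],[0,0,0],0.46],[[-3.6,-0.6,4.8],[0,0,0],0.46],[[-5,-0.8,6.5],[0,0,0],0.46],[[-6.2,-1,8.2],[0,0,0],0.46]]'

```text
clock: 26.15
position: [0.5298, 0.128, 0.1414]
ee_rot: [-0.21, 2.469, 0.075]
force: [0.2, -0.6, -0.0]
width: 0.457
gripper_force: 0.0
```

>>> jog_arm --rows '[[[-4,0,4],[0,0,0],0.46],[[-8,0,8],[0,0,0],0.46],[[-8,0,8],[0,0,0],0.46]]'

```text
clock: 26.52
position: [0.4503, 0.1218, 0.2065]
ee_rot: [-0.213, 2.5, 0.061]
force: [-1.9, -0.2, -0.6]
width: 0.462
gripper_force: 0.0
```

```bash
python3 - <<'E'
from h import *
np.set_printoptions(precision=4,suppress=True)
for n in ("top","scene"):
    d=grab(n);W=cloud(d);hsv=cv2.cvtColor(d["img"],cv2.COLOR_RGB2HSV);H=W[...,2];X=W[...,0];Y=W[...,1]
    for h in(.072,.062,.052):
        m=(hsv[...,1]<60)&(X>.54)&(X<.69)&(Y>.1)&(Y<.19)&(abs(H-h)<.003)&(hsv[...,2]>110)
        print(n,h,m.sum(),cv2.minAreaRect((W[m][:,:2]*1000).astype(np.float32)) if m.sum()>3 else "", np.median(W[m][:,2]))
print(arm.observe()["joints"].round(2)); goal([.6257,.235,.24],9.7,0,"lon")
E
```

```text
top 0.072 155 ((593.9968872070312, 137.66213989257812), (30.08127784729004, 29.756210327148438), 10.258869171142578) 0.07243048612441785
top 0.062 93 ((605.3203125, 139.1079559326172), (52.02212142944336, 29.85224151611328), 12.766271591186523) 0.06267570517273922
top 0.052 7 ((603.7191162109375, 126.3933334350586), (14.179495811462402, 52.32558822631836), 80.42133331298828) 0.05201053655009845
scene 0.072 74 ((593.9893188476562, 138.47044372558594), (31.670543670654297, 32.929954528808594), 9.899969100952148) 0.07212986007101968
scene 0.062 78 ((630.0379638671875, 144.83328247070312), (105.41487121582031, 33.004051208496094), 8.317342758178711) 0.062313064362792436
scene 0.052 78 ((623.5714721679688, 144.04833984375), (91.14627838134766, 33.2847900390625), 9.26782512664795) 0.052423121832559455
[ 0.68  0.01 -1.17  2.43  1.12  0.23  0.21]
shift cm [17.48 11.27  3.19] turn [-32.7  23.9  86.6] alt [ 23.9  32.7 -86.7] F [ 0.7 -1.  -0.2] w 0.458 t 26.625
```

>>> jog_arm --rows '[[[1,1,1],[2.4,3.3,-8.7],0.3],[[2,2,2],[4.8,6.5,-17.3],0.3],[[3,3,3],[7.2,9.8,-26],0.2],[[4,4,4],[9.6,13.1,-34.7],0.1],[[5,5,5],[12,16.4,-43.4],0],[[6,6,6],[14.3,19.6,-52],0],[[7,7,7],[16.7,22.9,-60.7],0],[[8,8,7],[19.1,26.2,-69.4],0]]'

```text
clock: 27.62
position: [0.5331, 0.2012, 0.2752]
ee_rot: [1.579, 2.555, 0.017]
force: [-0.6, 0.5, -0.2]
width: 0.007
gripper_force: 0.0
```

```bash
python3 - <<'E'
from h import *
print(arm.observe()["joints"].round(2)); goal([.6257,.235,.26],9.7,0,"lon")
E
```

```text
[ 0.19  0.43 -1.    1.67  0.52  1.23 -0.47]
shift cm [ 9.26  3.38 -1.52] turn [  4.6   6.5 -16.8] alt [ -9.3   6.6 162.8] F [-0.6  0.5 -0.2] w 0.007 t 27.625
```

>>> jog_arm --rows '[[[3,1,0],[2.3,3.2,-8.4],0],[[6,2,0],[4.6,6.5,-16.8],0],[[9.2,3.4,0],[4.6,6.5,-16.8],0],[[9.2,3.4,-1.5],[4.6,6.5,-16.8],0],[[9.2,3.4,-1.5],[4.6,6.5,-16.8],0]]'

```text
clock: 28.25
position: [0.6224, 0.2346, 0.2577]
ee_rot: [-2.017, -2.408, 0.003]
force: [-1.5, 0.2, 0.5]
width: 0.002
gripper_force: 0.0
```

```bash
python3 - <<'E'
from h import *
goal([.6257,.235,.16],9.7,0,"lon")
E
```

```text
shift cm [ 0.33  0.04 -9.77] turn [ 0.1 -0.1 -0.4] alt [1.000e-01 1.000e-01 1.796e+02] F [-1.5  0.2  0.5] w 0.002 t 28.25
```

>>> jog_arm --rows '[[[0.3,0,-3],[0,0,0],0],[[0.3,0,-6],[0,0,0],0],[[0.3,0,-8.5],[0,0,0],0],[[0.3,0,-9.3],[0,0,0],0],[[0.3,0,-9.8],[0,0,0],0],[[0.3,0,-10.4],[0,0,0],0],[[0.3,0,-11],[0,0,0],0],[[0.3,0,-11.6],[0,0,0],0]]' --newtons 20

```text
clock: 29.25
position: [0.6263, 0.236, 0.1452]
ee_rot: [2.016, 2.409, 0.007]
force: [-0.7, -1.9, 3.7]
width: 0.003
gripper_force: 2.1
```

>>> jog_arm --rows '[[[0,0,-0.5],[0,0,0],0],[[0,0,-1],[0,0,0],0],[[0,0,-1.5],[0,0,0],0],[[0,0,-2],[0,0,0],0],[[0,0,-2.4],[0,0,0],0],[[0,0,-2.7],[0,0,0],0],[[0,0,-2.9],[0,0,0],0],[[0,0,-3],[0,0,0],0]]'

```text
clock: 30.25
position: [0.6263, 0.236, 0.115]
ee_rot: [-2.016, -2.409, -0.007]
force: [0.1, -2.8, 5.5]
width: 0.004
gripper_force: 3.1
```

>>> jog_arm --rows '[[[0,0,-0.2],[0,0,0],0],[[0,0,-0.4],[0,0,0],0],[[0,0,-0.6],[0,0,0],0],[[0,0,-0.7],[0,0,0],0],[[0,0,-0.75],[0,0,0],0],[[0,0,-0.75],[0,0,0],0]]'

```text
clock: 31.0
position: [0.6264, 0.236, 0.1082]
ee_rot: [2.016, 2.409, 0.007]
force: [-3.1, -4.4, 10.9]
width: 0.005
gripper_force: 5.3
```

>>> jog_arm --rows '[[[0,0,-0.1],[0,0,0],0],[[0,0,-0.1],[0,0,0],0],[[0,0,-0.15],[0,0,0],0],[[0,0,-0.15],[0,0,0],0]]'

```text
clock: 31.5
position: [0.6264, 0.2361, 0.108]
ee_rot: [2.016, 2.408, 0.008]
force: [-5.6, -5.8, 22.2]
width: 0.001
gripper_force: 10.4
```

>>> jog_arm --rows '[[[0,0,1],[0,0,0],0],[[0,0,5],[0,0,0],0],[[0,0,10],[0,0,0],0],[[0,0,15],[0,0,0],0],[[-6,0,17],[0,0,0],0],[[-12,0,17],[0,0,0],0],[[-18,0,17],[0,0,0],0],[[-18,0,17],[0,0,0],0]]'

```text
clock: 32.5
position: [0.4417, 0.2366, 0.2761]
ee_rot: [2.009, 2.414, 0.003]
force: [1.1, 0.4, -0.6]
width: 0.002
gripper_force: 0.0
```

```bash
python3 - <<'E'
from h import *
np.set_printoptions(precision=4,suppress=True)
for n in ("top","scene"):
    d=grab(n);W=cloud(d);hsv=cv2.cvtColor(d["img"],cv2.COLOR_RGB2HSV);H=W[...,2];X=W[...,0];Y=W[...,1]
    g=(hsv[...,2]<75)&(X>.5)&(X<.75)&(Y>.2)&(Y<.28)&(H>.1)&(H<.13); print("grip z",np.percentile(H[g],[50,80]))
    m=(hsv[...,1]<60)&(X>.54)&(X<.69)&(Y>.1)&(Y<.19)&(abs(H-.072)<.003)&(hsv[...,2]>110); print(n,cv2.minAreaRect((W[m][:,:2]*1000).astype(np.float32)),np.median(W[m][:,2]))
cv2.imwrite("pics/s3.png",cv2.resize(d["img"][170:250,190:310,::-1],(800,533),interpolation=cv2.INTER_CUBIC))
E
python3 tb.py .012 .03
```

```text
grip z [0.1066 0.1086]
top ((594.2247314453125, 137.71884155273438), (29.906835556030273, 29.667177200317383), 9.20724105834961) 0.07231478460514679
grip z [0.1065 0.1089]
scene ((603.2443237304688, 141.7566375732422), (49.54518508911133, 28.579883575439453), 5.012487888336182) 0.07244780421383214
top 526 z 0.01649625403516996 [ 0.5269 -0.2223  0.0199] [ 0.6362 -0.2237  0.0153] ((580.8904418945312, -215.45077514648438), (109.5563735961914, 30.77927017211914), 4.776597023010254)
plane [ 0.0025 -0.0042  0.0164]
scene 238 z 0.017193193879435166 [ 0.5248 -0.2062  0.019 ] [ 0.6375 -0.2257  0.0132] ((580.1400756835938, -214.2694854736328), (112.14886474609375, 36.25859451293945), 5.991941452026367)
plane [-0.0019  0.0132  0.0171]
[ 0.2 -0.9 -0.9] [0.4474 0.2359 0.276 ]
```

View pics/s3.png

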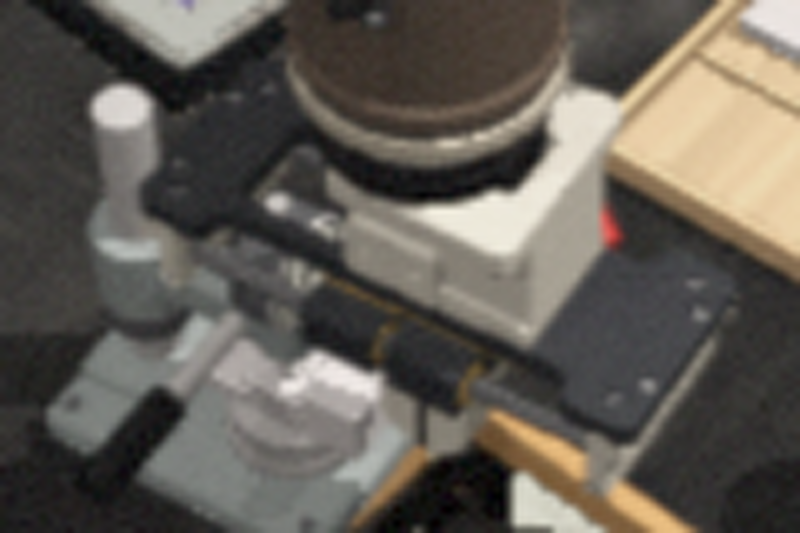

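The view shows the head down (grip at (140,440)), the block on the anvil (300,390), and the arm clear above. The grip's top stopped at 0.108 m with the force rising, so the head is on its collar.

```bash
python3 -c "
from cell import arm
print(arm.sign_off())"
```

```text
the job is handed in; nothing more can be done
None
```

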